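# Pack up the tea gift case

### The arm

A 6-joint arm with a two-finger parallel gripper is mounted at the origin on the work surface. World frame = base frame: x ahead of the robot, y to its left, z up, the work surface at z = 0. Lengths are in mm, angles in degrees, forces in N, time in s.
With the tool pointing down it reaches from about 350 to 850 mm from the base axis. Payload 8.1 kg.
Tool frame: the origin (TCP) lies midway between the tips of the shut fingers; the grasp point (between the pads) lies 19 mm behind it (hold_point_z is the distance from the TCP to the grasp point, in mm); z points along the fingers, y is the direction in which the jaws open and shut (so a half turn about z gives the same grasp; the last joint's range is limited). The gripper opens to 85 mm and grips with 20 to 120 N. Pads are 22 mm wide; open, the fingers measure 114 mm over their backs; the gripper's body (76 mm by 85 mm) begins 54 mm behind the grasp point. The pads swing forward as they close: fully open they stand 13 mm farther back than shut.
Start: joints at [-75.94, 7.471, 85.268, -0, 87.261, -4.893], TCP at [194.9, -567.467, 231.292] pointing down, gripper open.
Joint ranges: [-169.43, 169.43], [-51.17, 129.36], [1.28, 143.12], [-76.62, 256.62], [0, 156.53], [-152.29, 152.29]. Speed limits (degrees/s): [136.94, 136.94, 159.86, 180, 180, 180].

### API

Orientations are given as [roll, pitch, yaw] about the fixed x, y, z axes, in that order (R = Rz(yaw) Ry(pitch) Rx(roll)).
In Python, from bench import sense, snapshot, camera_params, hand_in, hold_point_z gives the robot as it stands.
- The arm moves only by the tool servo_tool, never from a script. Its argument "motion" is a list of rows, each a list of 7 numbers: the finger opening in mm, from 0 to 85.4, then the shift along the tool's x, y, z in mm, then the turn, a rotation vector about the tool's x, y, z in rad. A call has 1 to 10 rows; each row shifts and turns the pose as measured when the row begins, along the tool's axes as they then stand; what a row does not reach is not made up. A row lasts 1/10 s, in which the tool goes at most 50 mm and 8.59 degrees, less where a joint would pass 70% of its speed; a pose out of reach is approached as far as the arm can. A call with a gripper value outside its range is refused whole. The fingers move at their own pace and stop on an object; "force" is the grip in N (left out, the last holds). Time passes only in rows, so rows that do not move let the fingers close. It gives the time, the measured TCP pose, the force and the opening at its end, in the units of the state.
- sense(): the state, without advancing time (a new reading comes with each control period).
- snapshot(name): name is "scene" or "top" or "wrist"; returns the picture (480x640x3 uint8, blue, green, red); there is no depth.
- camera_params(name): a dict with "fx", "fy", "cx", "cy" (pixels), "R" (3x3) and "t" (3): a world point X has camera coordinates R X + t; the wrist camera has in their place "tool_from_camera" (4x4, takes a point from camera to tool coordinates, whose origin is the TCP and whose axes are the flange's). Camera axes: x right, y down, z forward; pixel columns grow to the right and rows downward; lengths in mm; the calibration is good to about 2 mm. A picture is of the moment at which its call begins: read the wrist's pose just before it. camera_params takes no time and is no camera call.
- hand_in(): hands the job in, once; it reports no verdict.
The state is a dict: "time": time; "joint_pos": joint angles; "qd": joint speeds; "joint_efforts": joint torques, N m; "tool_pos": TCP position; "tcp_rot": TCP orientation; "ft_force": force on the tool from outside, world axes, zero at the start; "wrist_torque": the same for the moment, N m; "finger_gap": finger opening in mm.
Only numpy, scipy, OpenCV 4.12 (cv2) and the standard library are available. Lean on these libraries where they do the work, as an engineer would, in place of code of your own. Each camera call takes 0.05 s, during which the arm holds its last target. There are 200 camera calls.

### The job

Pack up the open tea gift case without picking anything up: push the tall carton that stands on end inside it over towards the middle, so that it lies flat in the case, then push the lid over and fully shut. The little round caddy stays standing at its own end of the case, and everything else on the table is left where it is.

Things in the scene. Friction and masses are not known exactly. Their poses are not given: they have to be found in the camera images.
- case: Open dark wooden gift case, fixed to the table, 120 mm wide along its own x, 310 mm long along its y, 62 mm high to the rim; walls 5 mm, floor 6 mm thick, one undivided space inside. Origin at the centre of its underside, z up. Its -x long side (hinge side) is the one towards the robot; its yaw varies by up to 0.35 rad
- lid (a joint): Flat wooden lid of the case, 120 mm x 310 mm x 8 mm, hinged on the case's -x long rim. 0 = shut flat on the rim, 1.57 = upright; it starts open at about 1.65 to 1.9, leaning back towards the robot, and pushing it away from the robot (case +x) and down shuts it. A stiff hinge (0.3 N m) holds it where it is left; about 6 N near its free edge moves it
- lid_hinge (a point): Middle of the lid's hinge line, on the case's -x rim, 62 mm above the table; the hinge runs along the case's y
- lid_edge (a point): Middle of the lid's free edge, half-way through its thickness, 120 mm from the hinge line
- carton_center (a point): Centre of the tall cardboard tea carton with a paper band, 84 mm (its x, across the case) x 46 mm (its y, along the case) x 150 mm (its z, up while it stands), 0.18 to 0.35 kg. It stands loose on the case floor, about 117 mm from the case's middle along case y, at the +y or the -y end (the caddy at the other). Its top is 156 mm above the table
- carton_foot_a (a point): Middle of the carton's bottom edge on its +y side (tells whether it is lifted)
- carton_foot_b (a point): Middle of the carton's bottom edge on its -y side
- caddy_center (a point): Centre of the low round metal tea caddy, 60 mm diameter, 46 mm high, standing loose on the case floor at the end opposite the carton; it fits under the shut lid and the fallen carton has room beside it
- cup_a: White teacup, 72 mm diameter, 45 mm high, beside the case's long side away from the robot; bystander, origin under its centre
- cup_b: Second white teacup of the same size; bystander
- gaiwan: Lidded blue ceramic tea bowl, 92 mm diameter, 76 mm high; bystander, origin under its centre
- teacake: Round paper-wrapped tea cake lying flat, 100 mm diameter, 26 mm high; bystander
- sample_box: Small cardboard sample box, 55 x 75 mm, 60 mm high; bystander
- scoop: Wooden tea spoon lying on the table, 170 mm long; bystander
- papercups: Upright stack of paper cups, 73 mm diameter, 120 mm high; bystander
- carton: The same carton, origin at the centre of its underside. Pushed near the top along case y towards the middle, it tips on its lower edge, passes its balance after about 17 degrees and falls flat

How it is judged (in metres and radians):
On the way, in this order (a step that is already met when the one before it is completed fails the run):
1. the carton lies flat in the case (angle between carton_center's own z axis and vertical between 1.42 and 1.72 rad and height (world z) of carton_center below 0.04 m and x of carton_center in the frame of case between -0.03 and 0.03 m and y of carton_center in the frame of case between -0.085 and 0.085 m), for 0.2 s.
2. the lid is shut (value of joint lid below 0.06 rad), for 0.2 s.
At the end, for the whole second after the job is handed in: The carton lies flat (within about 9 degrees) and at rest on the case floor, the lid is shut to within 0.06 rad, the caddy stands upright within 40 mm of where it was, the bystanders are within 30 mm of where they were (all of step 1 and value of joint lid below 0.06 rad and angle between caddy_center's own z axis and vertical below 0.2 rad and distance of caddy_center from where it was at the start of the episode below 0.04 m and linear speed of carton below 0.02 m/s and distance of each of cup_a, cup_b, gaiwan, teacake, sample_box, scoop, papercups from where it was at the start of the episode below 0.03 m); the robot touches nothing.
It fails at once if the carton is lifted (both lower edges more than 35 mm above the table) (height (world z) of each of carton_foot_a, carton_foot_b above 0.035 m).
It fails at once if the caddy is lifted (height (world z) of caddy_center above 0.05 m).
It fails at once if the caddy is tipped over (angle between caddy_center's own z axis and vertical above 0.5 rad).
It fails at once if a bystander is moved more than 30 mm (distance of any of cup_a, cup_b, gaiwan, teacake, sample_box, scoop, papercups from where it was at the start of the episode above 0.03 m).
It also fails if it takes over 51 s, if anything falls off the work surface, if the arm or the gripper's body presses on something with over 40 N, if the wrist force passes 120 N, or if a joint passes its speed limit or range.

## Working session

There is one attempt and no reset: what is moved stays moved. The work goes in short steps, Python scripts to look and compute and a tool call to move; the robot and the scene stay as the last step left them, time stands still between calls to the robot, and variables do not carry over. Pictures are saved under pics/ and viewed, about 8 in all and at most 12, crops included, and the job is handed in when it is done.

Besides the shell and the picture viewer there is one more tool, called after "Request:" as name(argument=value, ...) on one line, values as JSON. servo_tool: Moves the arm, as the interface text tells. Its arguments: {"type":"object","properties":{"motion":{"type":"array"},"force":{"type":"number"}},"required":["motion"]}

```bash
mkdir -p pics
python3 - <<'E'
from bench import *
import cv2
for n in("scene","top"):
    cv2.imwrite(f"pics/{n}0.png",snapshot(n)); c=camera_params(n)
    import numpy as np
    R=np.array(c["R"]);t=np.array(c["t"]);print(n,c["fx"],c["cx"],c["cy"],(-R.T@t).round(),R[2].round(2))
s=sense();print(s["time"],s["tool_pos"],s["tcp_rot"],s["ft_force"])
E
```

```text
scene 445.6488715712146 315.46637998716545 228.4048505830444 [1086.  310.  740.] [-0.58 -0.34 -0.74]
top 488.60718942022464 316.73398760835425 247.12454371161604 [ 413.  -11. 1202.] [ 0.15  0.02 -0.99]
0.1 [ 194.76109338 -566.98898881  230.36432444] [-1.79906484e+02 -6.58116769e-03  1.89508166e+01] [ 0.51702724 -0.03355458 -0.52928547]
```

View pics/scene0.png

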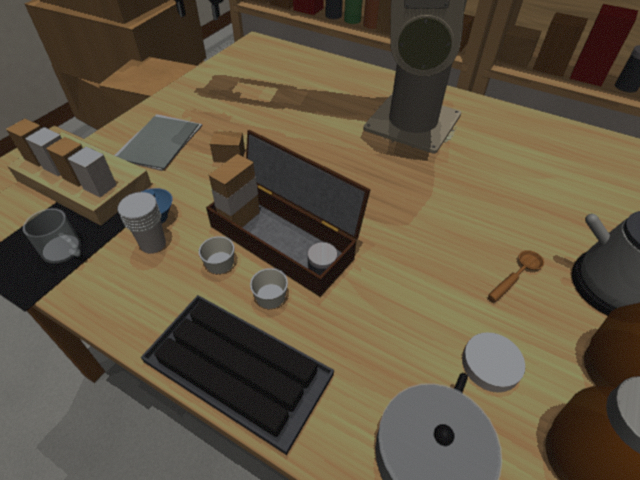

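View pics/top0.png

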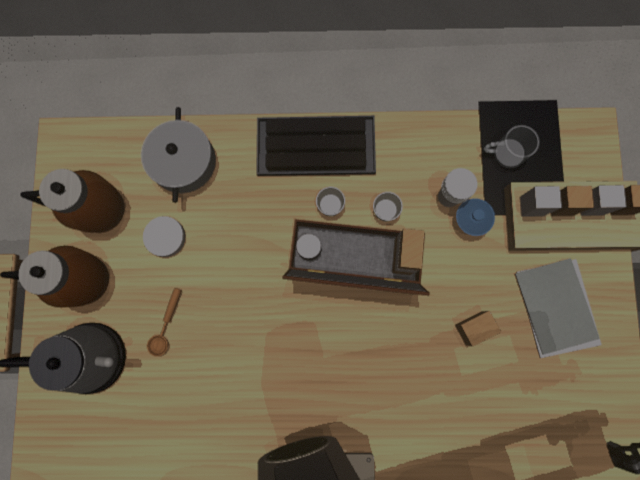

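The carton stands at the right (-y) end (top view about 412,249) and the caddy at the left (309,246). The lid leans along the near side, from (285,275) to (427,291). I'll enlarge the case for its corners.

Run:
```python
import cv2
i=cv2.imread("pics/top0.png")[205:305,275:435]
i=cv2.convertScaleAbs(i,alpha=1.8,beta=20)
cv2.imwrite("pics/c0.png",cv2.resize(i,None,fx=5,fy=5,interpolation=cv2.INTER_CUBIC))
```

```text
(no output)
```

View pics/c0.png

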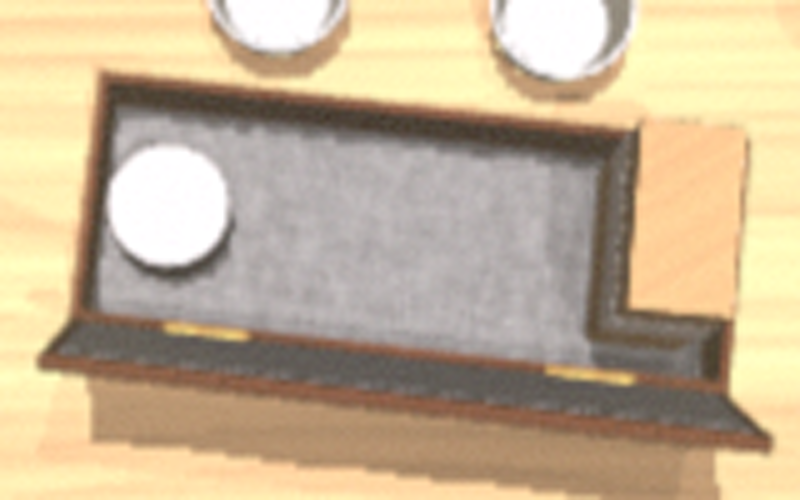

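The rim corners are at crop (103,72), (78,318) and (728,388). The carton top is at (640,122)-(748,127)-(735,318)-(628,308), the caddy top at (168,205), and the lid's free edge runs (40,362)-(770,445). Next I cast rays.

```bash
cat > h.py <<'E'
import numpy as np
from bench import *
def ray(n,u,v,z):
    c=camera_params(n);R=np.array(c["R"]);t=np.array(c["t"]);o=-R.T@t
    d=R.T@np.array([(u-c["cx"])/c["fx"],(v-c["cy"])/c["fy"],1]);return o+d*(z-o[2])/d[2]
E
python3 - <<'E'
from h import *
f=lambda u,v,z:ray("top",275+u/5-.4,205+v/5-.4,z)[:2]
FL,NL,NR=f(103,72,62),f(78,318,62),f(728,388,62)
print("rim",FL,NL,NR,"len",np.linalg.norm(NR-NL),"wid",np.linalg.norm(FL-NL))
ey=(NL-NR)/np.linalg.norm(NL-NR);ex=np.array([ey[1],-ey[0]]);C=(NL+NR)/2+60*ex
print("yaw",np.degrees(np.arctan2(ex[1],ex[0])),"C",C)
loc=lambda p:np.array([(p-C)@ex,(p-C)@ey]).round(1)
print("FL",loc(FL))
print("carton",[loc(f(*p,156)) for p in[(640,122),(748,127),(735,318),(628,308)]])
print("caddy",loc(f(168,205,52)))
for a in (1.65,1.75,1.85):
  z=62+120*np.sin(a);L,R_=f(40,362,z),f(770,445,z);print("lid",a,z,loc(L),loc(R_), -60+120*np.cos(a))
for n,u,v,z in[("cupa",330,195,45),("cupb",387,200,45)]: print(n,loc(ray("top",u,v,z)[:2]))
s=sense();print(s["joint_pos"],s["tool_pos"])
E
```

```text
rim [653.04202571  67.38150752] [535.35612643  79.25483802] [ 499.58748307 -223.13342058] len 304.4963953616103 wid 118.28333300624814
yaw -6.746007599575026 C [577.05640343 -78.98738326]
FL [ 58.3 154.3]
carton [array([ 41.8, -88.9]), array([  44.5, -135.4]), array([ -38.9, -136.3]), array([-39.5, -90.6])]
caddy [ -0.7 116.8]
lid 1.65 181.62380341447027 [-91.8 155. ] [ -93.3 -150.3] -69.49450665680806
lid 1.75 180.07831362487244 [-91.6 155.2] [ -93.2 -150.6] -81.38952667793905
lid 1.85 177.353024357036 [-91.4 155.5] [ -93.  -151.1] -93.07082961894156
cupa [129.7  78.5]
cupb [131.6 -60. ]
[-7.59407342e+01  7.50890343e+00  8.53235174e+01 -1.41853789e-03
  8.72613158e+01 -4.89148726e+00] [ 194.76109338 -566.98898881  230.36432444]
```

Measured: case centre about (577,-77), yaw -6.75°. Carton centre is at case y -113 to -115, caddy at +117, and lid at about 1.83 rad. All of these fit the given sizes. I'll close the gripper, turn the tool to the case yaw and travel to the -y side of the carton.

Request:
servo_tool(motion=[[0,0,0,0,0,0,0.15],[0,0,0,0,0,0,0.15],[0,0,0,0,0,0,0.148],[0,30,-30,0,0,0,0],[0,32,-36,0,0,0,0],[0,32,-36,0,0,0,0],[0,32,-36,0,0,0,0],[0,32,-36,0,0,0,0],[0,32,-36,0,0,0,0],[0,32,-36,0,0,0,0]])

```text
time: 1.1
tool_pos: [449.2, -346.9, 224.7]
tcp_rot: [-179.5, 0.4, -8.2]
ft_force: [0.8, -1.1, -0.5]
finger_gap: 0.0
```

```bash
cat >> h.py <<'E'
a=np.radians(-6.75);ex=np.array([np.cos(a),np.sin(a)]);ey=np.array([-ex[1],ex[0]]);C=np.array([577.,-77])
def st():
    s=sense();p=s["tool_pos"];q=np.array(p[:2])-C
    print("t",s["time"],"case",round(q@ex,1),round(q@ey,1),"z",round(p[2],1),"rpy",np.round(s["tcp_rot"],1),"F",np.round(s["ft_force"],1),"gap",s["finger_gap"])
E
python3 -c "from h import *;st()"
```

```text
t 1.1 case -95.2 -283.1 z 224.7 rpy [-179.5    0.4   -8.2] F [ 0.8 -1.1 -0.5] gap 0.010578275390882538
```

Request:
servo_tool(motion=[[0,28,-32,0,0,0,-0.025],[0,28,-32,0,0,0,0],[0,26,-28,15,0,0,0],[0,10,-10,25,0,0,0],[0,0,0,30,0,0,0],[0,0,0,15,0,0,0],[0,0,0,0,0,0,0]])

```text
time: 1.8
tool_pos: [560.6, -244.3, 135.3]
tcp_rot: [-179.4, 0.4, -6.2]
ft_force: [-0.5, -0.3, -0.2]
finger_gap: -0.1
```

```bash
python3 -c "
from h import *;st()
import cv2
cv2.imwrite('pics/s1.png',snapshot('scene')[100:340,100:420].repeat(2,0).repeat(2,1))"
```

```text
t 1.8 case 3.4 -168.0 z 135.3 rpy [-179.4    0.4   -6.2] F [-0.5 -0.3 -0.2] gap -0.14468632613681173
```

View pics/s1.png

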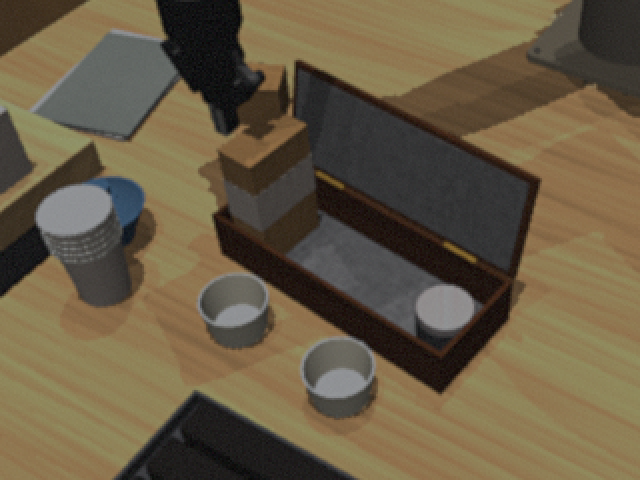

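The crop shows the shut fingers at about (225,125), just behind the carton's top at (265,140), with the lid and cups clear. Now I push gently along case +y.

Request:
servo_tool(motion=[[0,0,-8,0,0,0,0],[0,0,-8,0,0,0,0],[0,0,-8,0,0,0,0],[0,0,-8,0,0,0,0],[0,0,-8,0,0,0,0],[0,0,-8,0,0,0,0]])

```text
time: 2.45
tool_pos: [568.6, -197.0, 144.0]
tcp_rot: [-179.6, -0.1, -6.4]
ft_force: [-0.5, 0.3, 0.1]
finger_gap: -0.1
```

```bash
python3 -c "from h import *;st()"
```

```text
t 2.45 case 5.8 -120.1 z 144.0 rpy [-1.796e+02 -1.000e-01 -6.400e+00] F [-0.5  0.3  0.1] gap -0.07182870056506485
```

Request:
servo_tool(motion=[[0,0,-8,0,0,0,0],[0,0,-8,0,0,0,0],[0,0,-8,0,0,0,0],[0,0,-8,0,0,0,0],[0,0,0,0,0,0,0]])

```text
time: 2.95
tool_pos: [572.7, -160.4, 144.2]
tcp_rot: [-179.6, -0.1, -6.3]
ft_force: [-0.5, 0.7, -0.2]
finger_gap: 0.2
```

```bash
python3 -c "
from h import *;st()
import cv2
cv2.imwrite('pics/s2.png',snapshot('scene')[100:340,100:420].repeat(2,0).repeat(2,1))"
```

```text
t 2.95 case 5.5 -83.3 z 144.2 rpy [-1.796e+02 -1.000e-01 -6.300e+00] F [-0.5  0.7 -0.2] gap 0.15742378456800976
```

View pics/s2.png

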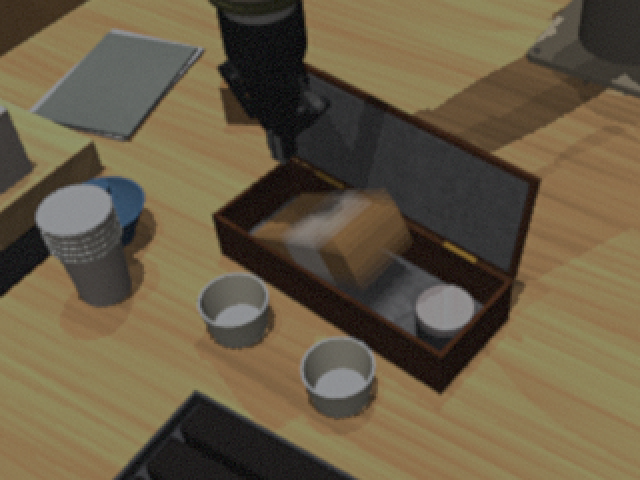

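The carton (around (345,225)) is caught mid-fall. Next I lift, cross over the lid to its robot side, and check again there.

Request:
servo_tool(motion=[[0,0,0,-45,0,0,0],[0,0,0,-45,0,0,0],[0,-20,-15,-15,0,0,0],[0,-35,-20,0,0,0,0],[0,-35,-20,0,0,0,0],[0,-35,-20,0,0,0,0],[0,-15,-8,0,0,0,0],[0,0,0,0,0,0,0]])

```text
time: 3.8
tool_pos: [437.9, -63.2, 253.2]
tcp_rot: [-179.6, -0.1, -6.5]
ft_force: [0.7, -0.5, 0.5]
finger_gap: 0.3
```

```bash
python3 -c "
from h import *;st()
import cv2
cv2.imwrite('pics/s3.png',snapshot('scene')[100:340,100:420].repeat(2,0).repeat(2,1))"
```

```text
t 3.8 case -139.8 -2.6 z 253.2 rpy [-1.796e+02 -1.000e-01 -6.500e+00] F [ 0.7 -0.5  0.5] gap 0.25603576201817596
```

View pics/s3.png

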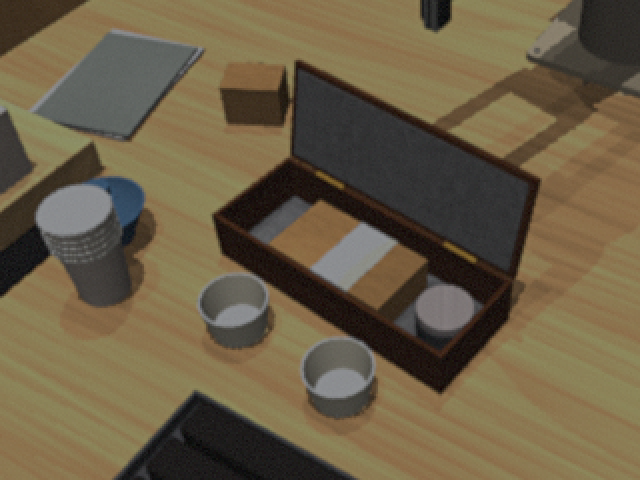

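The carton lies flat at (350,255) beside the standing caddy (445,310), and nothing else has moved. I descend behind the lid and push it.

Request:
servo_tool(motion=[[0,0,0,35,0,0,0],[0,0,0,35,0,0,0],[0,0,0,25,0,0,0],[0,0,0,10,0,0,0],[0,10,0,0,0,0,0],[0,12,0,0,0,0,0],[0,12,0,0,0,0,0],[0,12,0,0,0,0,0]])

```text
time: 4.65
tool_pos: [491.3, -74.7, 147.2]
tcp_rot: [-179.8, -0.3, -6.8]
ft_force: [-2.5, 0.2, 2.2]
finger_gap: -0.4
```

```bash
python3 -c "from h import *;st()"
```

```text
t 4.65 case -85.4 -7.8 z 147.2 rpy [-179.8   -0.3   -6.8] F [-2.5  0.2  2.2] gap -0.4140352012487348
```

Contact, with light force. I keep going.

Request:
servo_tool(motion=[[0,12,0,0,0,0,0],[0,12,0,0,0,0,0],[0,12,0,0,0,0,0],[0,12,0,0,0,0,0]])

```text
time: 5.05
tool_pos: [541.1, -82.4, 146.8]
tcp_rot: [-179.7, 0.1, -6.9]
ft_force: [-3.2, 0.9, -0.4]
finger_gap: -0.1
```

```bash
python3 -c "from h import *;st()"
```

```text
t 5.05 case -35.0 -9.6 z 146.8 rpy [-1.797e+02  1.000e-01 -6.900e+00] F [-3.2  0.9 -0.4] gap -0.12988831220308178
```

Request:
servo_tool(motion=[[0,12,0,6,0,0,0],[0,12,0,8,0,0,0],[0,8,0,9,0,0,0],[0,8,0,9,0,0,0],[0,6,0,10,0,0,0],[0,6,0,11,0,0,0]])

```text
time: 5.65
tool_pos: [599.5, -92.3, 93.7]
tcp_rot: [-179.7, 0.1, -7.0]
ft_force: [-1.5, 0.3, 1.4]
finger_gap: 0.1
```

```bash
python3 -c "from h import *;st()"
```

```text
t 5.65 case 24.2 -12.6 z 93.7 rpy [-1.797e+02  1.000e-01 -7.000e+00] F [-1.5  0.3  1.4] gap 0.05478987879607582
```

Request:
servo_tool(motion=[[0,4,0,8,0,0,0],[0,2,0,8,0,0,0],[0,0,0,6,0,0,0],[0,0,0,3,0,0,0]])

```text
time: 6.05
tool_pos: [607.1, -93.8, 69.6]
tcp_rot: [-179.7, 0.1, -7.1]
ft_force: [-26.8, 5.8, 50.0]
finger_gap: -0.0
```

```bash
python3 -c "from h import *;st()"
```

```text
t 6.05 case 31.8 -13.2 z 69.6 rpy [-1.797e+02  1.000e-01 -7.100e+00] F [-26.8   5.8  50. ] gap -0.036350811857621054
```

At 50 N and z 69.6 the lid is against its stop (top face at 70). I back off and look.

Request:
servo_tool(motion=[[0,0,0,-4,0,0,0],[0,0,0,-20,0,0,0],[0,-15,0,-40,0,0,0],[0,-40,0,-40,0,0,0],[0,-45,0,-20,0,0,0],[0,-45,0,0,0,0,0],[0,0,0,0,0,0,0],[0,0,0,0,0,0,0]])

```text
time: 6.85
tool_pos: [462.2, -76.5, 194.4]
tcp_rot: [-179.8, -0.1, -7.0]
ft_force: [0.8, -0.2, -0.3]
finger_gap: -0.1
```

```bash
python3 -c "
from h import *;st()
import cv2
a=snapshot('scene');b=snapshot('top')
cv2.imwrite('pics/t4.png',b)
o=cv2.imread('pics/top0.png');d=cv2.absdiff(o,b).max(2)
for n,u,v in [('cupa',330,202),('cupb',387,207),('gai',475,217),('pap',460,185),('box',478,328),('scoop',167,320),('white',164,237)]: print(n,(d[v-16:v+16,u-16:u+16]>50).sum())
cv2.imwrite('pics/s4.png',cv2.vconcat([cv2.resize(a[100:340,100:420],(640,480))]))
cv2.imwrite('pics/f4.png',cv2.hconcat([cv2.resize(a[100:340,100:420],(400,300)),cv2.resize(b[170:330,275:488],(400,300))]))"
```

```text
t 6.85 case -114.0 -13.0 z 194.4 rpy [-1.798e+02 -1.000e-01 -7.000e+00] F [ 0.8 -0.2 -0.3] gap -0.10166727600515998
cupa 0
cupb 0
gai 0
pap 0
box 0
scoop 0
white 0
```

View pics/f4.png

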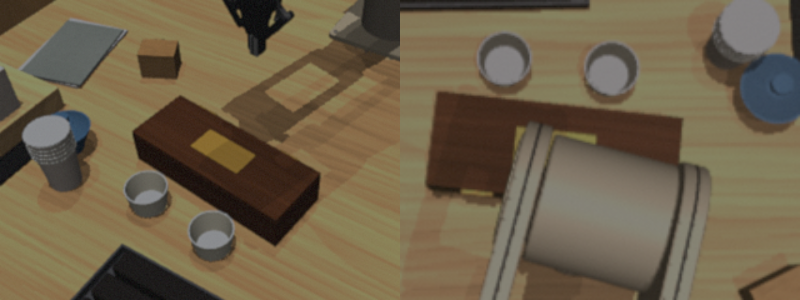

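The lid lies flush on the rim in the scene view, centred near (225,165). The bystanders are unchanged and the gripper is clear.

```bash
python3 -c "
from bench import *;print(hand_in())"
```

```text
the job is handed in; nothing more can be done
None
```

The tea case is packed and handed in at about 7 s on the robot's clock. With the gripper shut, I pushed the carton over from its -y end, then swung the lid shut from the robot's side.

**Carton and caddy:** a picture taken before the lid was closed showed the carton lying flat and the caddy standing at its own end. I judged this by eye and did not measure their final positions. The shut lid now hides both.

**Lid:** the fingertips stopped at z 69.6 mm under about 50 N, which matches a shut lid with its top at 70 mm. After I backed off, the last picture showed it flush on the rim.

**Bystanders:** the image areas around the cups, gaiwan, paper cups, sample box and scoop had no changed pixels. The area I checked for the teacake was the round white object at top-view pixel (164,237). I only assumed that was the teacake.

**Robot:** the arm was clear of everything, with the wrist force close to zero.

No check failed or disagreed. The measured case length, 304 mm against the given 310 mm, was the largest mismatch.

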